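Swap the label printer's battery pack into the charger

TASK

The label printer's battery is flat: squeeze the pack's sprung snap tab in, lift the pack out of the printer while the tab stays pressed, and seat it upright in the charger with its tab on the same side as the charger's catch. Press it gently down by feel until it is fully home and, when let go, its tab springs out and latches under the catch. Never yank or force the pack against the printer or the charger (keep every push and pull below about 20 N), and leave the jars and the pill bottle alone.

Things in the scene. Friction and masses are not known exactly. Their poses are not given: they have to be found in the camera images.
- battery: black battery pack, upright block 38 (x) x 56 (y) x 82 (z) mm, 0.11 to 0.23 kg. Origin at its underside; flat faces at x = -18 and +20 mm, y = +-28 mm; bottom 4 mm inset by 2 mm all round. Starts latched upright in the printer's well, top 43 mm proud of it, its axes along the printer's. Sprung snap tab in its -x face.
- battery_grip (a point): point on the pack, 64 mm straight above its origin. With the tab squeezed fully in, the pack measures 40 mm from tab face (x = -20) to rear face (x = +20), so fingers closing along the pack's x and centred here both press the tab and grip the pack.
- tab (a joint): inward travel of the grey snap tab along the pack's +x, in m: 0 = sprung out (latching), 0.006 = fully in. Spring 3.3 N at first, 10 N fully in: a grip of 20 to 30 N presses it home. Its hook (top 32 mm above the pack's underside) lies under a 5.5 mm thick catch lip when out and clears it by 2 mm when fully in; lifting with the tab less than 0.0045 in jams.
- tab_face (a point): centre of the tab's push face, 26 mm to -x of the pack's origin when out, 60 mm above its underside; the push face is 22 mm wide (y) and spans 44 to 77 mm above the pack's underside.
- label_printer: fixed grey label printer, 84 x 148 mm, 49 mm high at the battery well; beside the well, from y = +44 to +100 mm, a 73 mm high label-roll cover. Origin on the desk below the centre of the well. Well floor 10 mm above the origin, mouth 49 mm; 1.2 mm clearance a side round the pack; catch lip on the -x side.
- charger: fixed charger, 94 x 104 mm black shell 36 mm high, holding a grey bay. Origin: on the desk, at the shell's reference centre. The bay stands up to 4.5 mm off it either way in the charger's x and in its y, and 0 to 8 mm above its lowest height; this pose does not tell how much. The bay is stiff (yields only above 80 N): its place must be felt or seen. The pack goes in with its axes along these.
- bay_floor (a point): point on the charger, 10 mm straight above its origin: lowest place of the bay's floor (the true floor is 0 to 8 mm higher, its centre up to 4.5 mm beside). Bay mouth 39 mm above its floor; 1.2 mm clearance a side round the pack; smooth lead-in chamfers (6 mm wide, 10 mm deep, friction about 0.35) except at the catch lip, which is on the -x side.
- bay_contacts (a point): point on the charger 5 mm above bay_floor. Sprung contacts stand 5 mm above the true floor and push the pack up over the last 5 mm: 1.5 N at first touch, 3.5 N with the pack on the floor. The latch has 1.5 mm of play: push the pack onto the floor (hard stop) and let go there; the tab springs out, the pack rises at most 1.5 mm and stays.
- small_jar_0: small dark jar, 42 x 58 mm, a bystander; origin at the centre of its underside
- small_jar_1: small white jar, 37 x 48 mm, a bystander; origin at the centre of its underside
- pill_bottle: white pill bottle, 41 x 73 mm, a bystander; origin at the centre of its underside
Mind the look-alikes: they are no part of the job. What is shaped like the battery but orange, turquoise or yellow is not meant.

How it is judged:
By the outcome, as a careful person would: the job done as asked, in the order asked, and still so for the second after the job is handed in, with the robot touching nothing.
It also fails if it takes over 72 s, if anything falls off the work surface, if the arm or the gripper's body presses on something with over 40 N, if the wrist force passes 120 N, or if a joint passes its speed limit or range.

ROBOT

A 6-joint arm with a two-finger parallel gripper is mounted at the origin on a cart in front of the work surface, level with it; the furniture and walls round the work are solid. World frame = base frame: x ahead of the robot, y to its left, z up, the work surface at z = 0. Lengths are in mm, angles in rad, forces in N, time in s.
With the tool pointing down it reaches from about 425 to 925 mm from the base axis. Payload 12.5 kg.
Tool frame: the origin (TCP) lies at the very end of the fingers, on their centre line; the grasp point (between the pads) lies 19 mm behind it (r.grip_point_offset is the distance from the TCP to the grasp point, in mm); z points along the fingers, y is the line along which they close (so a half turn about z gives the same grasp; the last joint's range is limited). The gripper opens to 85 mm and grips with 20 to 120 N. Pads are 22 mm wide; open, the fingers measure 114 mm over their backs; the gripper's body (76 mm by 85 mm) begins 54 mm behind the grasp point. The pads swing forward as they close: fully open they stand 13 mm farther back than shut.
Start: joints at [-1.281, 0.491, 1.559, -0, 1.092, -0.106], TCP at [240.99, -576.688, 231.327] pointing down, gripper open.
Joint ranges: [-3.1, 3.1], [-0.84, 2.19], [0.05, 2.79], [-1.13, 4.28], [0.06, 2.93], [-2.69, 2.69]. Speed limits (rad/s): [2.22, 2.22, 2.79, 3.14, 3.14, 3.14].

INTERFACE

Orientations are given as a 3x3 rotation matrix whose columns are the frame's x, y, z axes.
In Python, from cell import sensors, imaging, close_job, spotter, r gives the robot as it stands.
- The arm moves only by the tool play_rows, never from a script. Its argument "motion" is a list of rows, each a list of 5 numbers: the shift along the world's x, y, z in m, then the turn about the world's z in rad, then the finger opening in m, from 0 to 0.0854. A call has 1 to 10 rows; each row is the pose to reach, as a shift and turn from the pose commanded when the call began; what a row does not reach only later rows make up. A row lasts 1/10 s, in which the tool goes at most 50 mm and 8.59 degrees, less where a joint would pass 70% of its speed; a pose out of reach is approached as far as the arm can. A call with a gripper value outside its range is refused whole. The fingers move at their own pace and stop on an object; the grip force is fixed at half the most. Time passes only in rows, so rows that repeat a pose let the fingers close. It gives the time, the measured TCP pose, the force, the opening and the grip force at its end, in the units of the state.
- sensors.state(): the state, without advancing time (a new reading comes with each control period).
- imaging.grab_frame(name): name is "scene" or "top"; returns a dict with "frame" (480x640x3 uint8, red, green, blue), "fovy" (degrees; the focal length in pixels is half the picture's height over the tangent of half this angle, whatever the lens; pixels are square), "cx", "cy" (the principal point, pixels), "cam_to_world" (4x4, takes a point from camera to world coordinates). Camera axes: x right, y down, z forward; pixel columns grow to the right and rows downward; lengths in mm; the calibration is good to about 2 mm. A picture is of the moment at which its call begins. There is no depth.
- close_job(): hands the job in; it is judged then, once.
Trained networks look in the newest picture that a camera, given by its name, has taken for a name from the list of things; names that differ only in an ending like _2 or _b are one class to them, and where a whole thing is asked for, a point or a joint stands for the part that bears it (a point fixed in the world has none). Each returns a list of dicts, best first, with "conf" (0 to 1); they miss things now and then, are a little off and sometimes report something else, mostly with a low value. They report only what shows in the picture. A call takes as long as a camera call. They do not tell look-alikes from the thing itself.
- spotter.boxes_of(camera, target): "box" ([centre column, centre row, width, height] in pixels, round what is visible of it).
- spotter.place_of(camera, target): "position" ([column, row] in pixels: a listed point, or the origin of a listed thing).
The state is a dict: "clock": time; "joints": joint angles; "qvel": joint speeds; "joint_torque": joint torques, N m; "position": TCP position; "eef_rot": TCP orientation; "wrist_force": force on the tool from outside, world axes, zero at the start; "moment": the same for the moment, N m; "finger_gap": opening from 0.0 (shut) to 1.0 (fully open); "finger_force": force on a finger pad.
Only numpy, scipy, OpenCV 4.12 (cv2) and the standard library are available. Lean on these libraries where they do the work, as an engineer would, in place of code of your own. Each camera call takes 0.05 s, during which the arm holds its last target. There are 200 camera calls.

## Working session

There is one attempt and no reset: what is moved stays moved. The work goes in short steps, Python scripts to look and compute and a tool call to move; the robot and the scene stay as the last step left them, time stands still between calls to the robot, and variables do not carry over. Pictures are saved under pics/ and viewed, at most 10 in all, crops included, and the job is handed in when it is done.

Besides the shell and the picture viewer there is one more tool, called after "Request:" as name(argument=value, ...) on one line, values as JSON. play_rows: Moves the arm, as the interface text tells. Its arguments: {"type":"object","properties":{"motion":{"type":"array"}},"required":["motion"]}

```bash
mkdir -p pics; cat > h.py <<'E'
import numpy as np, cv2
from cell import sensors, imaging, close_job, spotter, r
def grab(n,save=None):
    f=imaging.grab_frame(n)
    if save: cv2.imwrite('pics/'+save,f['frame'][:,:,::-1])
    return f
def ray(f,p):
    fl=240/np.tan(np.radians(f['fovy'])/2); T=np.array(f['cam_to_world'])
    d=T[:3,:3]@np.array([(p[0]-f['cx'])/fl,(p[1]-f['cy'])/fl,1]); return T[:3,3],d
def at_z(f,p,z):
    o,d=ray(f,p); return o+d*(z-o[2])/d[2]
def proj(f,P):
    fl=240/np.tan(np.radians(f['fovy'])/2); T=np.array(f['cam_to_world'])
    c=T[:3,:3].T@(np.asarray(P,float)-T[:3,3]); return [fl*c[0]/c[2]+f['cx'],fl*c[1]/c[2]+f['cy']]
E
python3 - <<'E'
from h import *
for n in ('scene','top'):
    f=grab(n,n+'0.png'); print(n,f['fovy'],f['cx'],f['cy'],np.round(f['cam_to_world'],3).tolist())
    for t in ['battery','battery_grip','tab_face','label_printer','charger','bay_floor']:
        z={'battery':10,'battery_grip':74,'tab_face':70,'bay_floor':10}.get(t,0)
        print(t,[(round(d['conf'],2),np.round(d['position']).tolist(),np.round(at_z(f,d['position'],z)[:2]).tolist()) for d in spotter.place_of(n,t)[:4]], [(round(d['conf'],2),np.round(d['box']).tolist()) for d in spotter.boxes_of(n,t)[:4]])
s=sensors.state(); print(s['clock'],s['position'],np.round(s['eef_rot'],3).tolist(),s['finger_gap'])
E
```

```text
scene 50.74730708462678 318.2090717559637 232.67599923076807 [[-0.805, -0.419, 0.42, 81.888], [-0.593, 0.573, -0.566, 547.563], [-0.003, -0.705, -0.709, 858.016], [0.0, 0.0, 0.0, 1.0]]
battery [(0.98, [413.0, 254.0], [369.0, -202.0]), (0.88, [364.0, 234.0], [493.0, -189.0]), (0.73, [282.0, 259.0], [601.0, -15.0]), (0.55, [379.0, 194.0], [541.0, -335.0])] [(0.89, [367.0, 216.0, 31.0, 35.0]), (0.86, [384.0, 179.0, 25.0, 36.0]), (0.66, [418.0, 244.0, 35.0, 41.0]), (0.57, [280.0, 241.0, 31.0, 37.0])]
battery_grip [(0.92, [366.0, 211.0], [499.0, -199.0]), (0.66, [278.0, 233.0], [615.0, -26.0]), (0.6, [384.0, 173.0], [537.0, -340.0]), (0.57, [424.0, 232.0], [360.0, -215.0])] [(0.94, [419.0, 244.0, 31.0, 41.0]), (0.81, [369.0, 216.0, 30.0, 35.0]), (0.75, [279.0, 243.0, 31.0, 42.0]), (0.6, [384.0, 178.0, 23.0, 37.0])]
tab_face [(0.7, [373.0, 217.0], [477.0, -194.0]), (0.62, [258.0, 230.0], [661.0, -10.0]), (0.59, [274.0, 240.0], [612.0, -5.0]), (0.58, [372.0, 173.0], [564.0, -328.0])] [(0.75, [276.0, 246.0, 15.0, 25.0])]
label_printer [(0.78, [363.0, 235.0], [499.0, -193.0])] [(0.78, [358.0,
[... 1062 characters left out ...]
e [(0.67, [397.0, 318.0], [396.0, -225.0]), (0.53, [375.0, 277.0], [469.0, -189.0]), (0.46, [266.0, 198.0], [612.0, -3.0]), (0.44, [464.0, 220.0], [565.0, -350.0])] [(0.62, [271.0, 196.0, 3.0, 14.0]), (0.57, [394.0, 322.0, 21.0, 6.0]), (0.48, [461.0, 220.0, 21.0, 4.0])]
label_printer [(0.57, [371.0, 262.0], [495.0, -193.0])] [(0.62, [360.0, 261.0, 96.0, 71.0]), (0.37, [296.0, 146.0, 21.0, 28.0])]
charger [(0.98, [193.0, 268.0], [492.0, 144.0])] [(0.66, [190.0, 269.0, 64.0, 59.0])]
bay_floor [(0.86, [192.0, 267.0], [495.0, 144.0])] [(0.88, [189.0, 268.0, 70.0, 59.0])]
1.3 [ 240.99267931 -576.68414117  231.30527466] [[0.923, 0.386, 0.0], [0.386, -0.923, -0.0], [-0.0, 0.0, -1.0]] 1.001613912655
```

```bash
python3 - <<'E'
import cv2
a=cv2.imread('pics/top0.png'); b=cv2.imread('pics/scene0.png')
A=cv2.resize(a[190:340,310:450],None,fx=4,fy=4,interpolation=2); B=cv2.resize(a[215:325,140:240],None,fx=5,fy=5,interpolation=2)
cv2.imwrite('pics/printer.png',A); 
C=cv2.resize(b[150:390,200:460],None,fx=2.5,fy=2.5,interpolation=2)
cv2.imwrite('pics/ch.png',B);cv2.imwrite('pics/sc.png',C[:600])
E
```

```text
(no output)
```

View pics/printer.png

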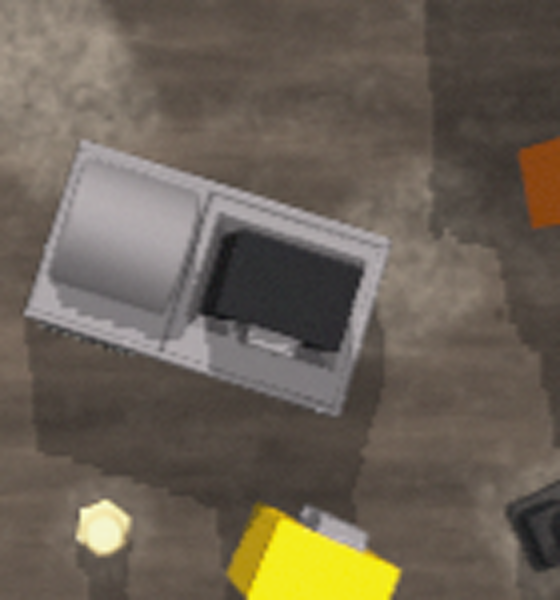

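View pics/sc.png

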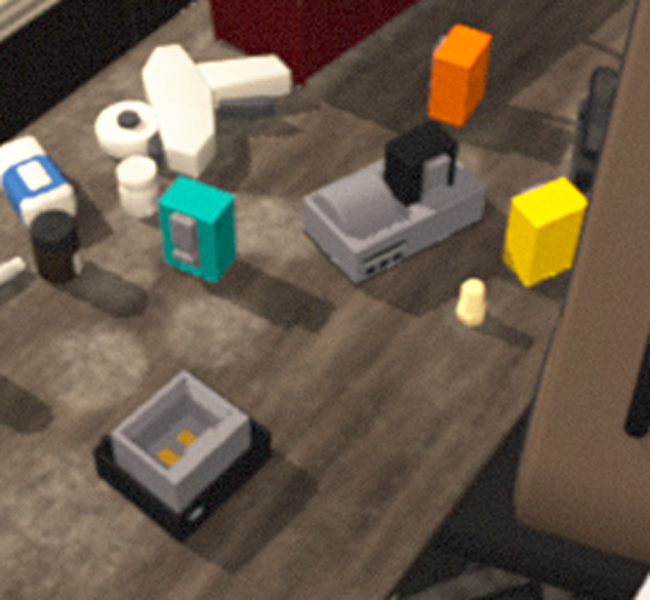

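View pics/ch.png

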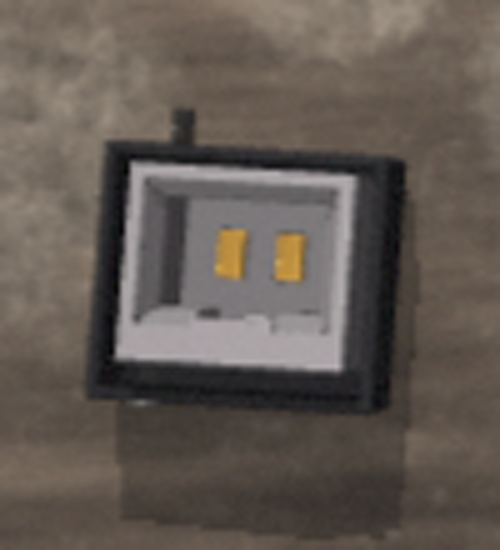

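View pics/top0.png

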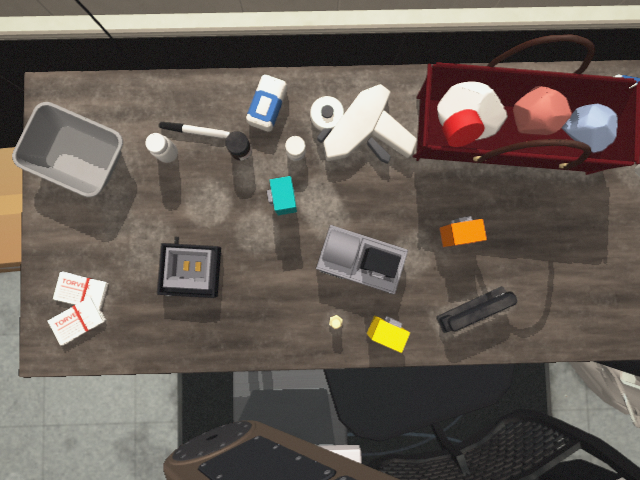

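The pack to take is the black one in the grey printer, top (382,260). The look-alikes are orange (463,231), turquoise (283,195) and yellow (388,334). The black pack's tab faces down in the image, which is world −x. The charger's wide catch rim is also on its lower side, around top (188,284). Next I'm taking enlarged crops to measure poses and confirm this.

```bash
python3 - <<'E'
import cv2,numpy as np
a=cv2.imread('pics/top0.png'); b=cv2.imread('pics/scene0.png')
def c(im,x,y,w,h,k):
    o=cv2.resize(im[y:y+h,x:x+w],None,fx=k,fy=k,interpolation=cv2.INTER_CUBIC)
    for i in range(0,w,10): cv2.line(o,(i*k,0),(i*k,6 if i%50 else 14),(0,255,255),1); cv2.putText(o,str(x+i),(i*k,24),0,.35,(0,255,255),1)
    for i in range(0,h,10): cv2.line(o,(0,i*k),(6,i*k),(0,255,255),1); cv2.putText(o,str(y+i),(8,i*k+4),0,.35,(0,255,255),1)
    return o
cv2.imwrite('pics/c1.png',np.hstack([c(a,150,225,80,80,5),c(b,230,290,80,80,5)]).clip(0,255))
cv2.imwrite('pics/c2.png',np.hstack([c(a,310,215,100,85,4),c(b,315,190,100,85,4)]))
E
```

```text
(no output)
```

View pics/c1.png

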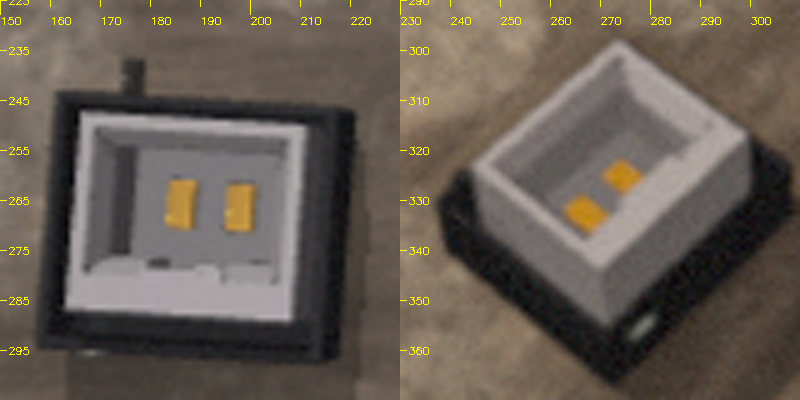

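View pics/c2.png

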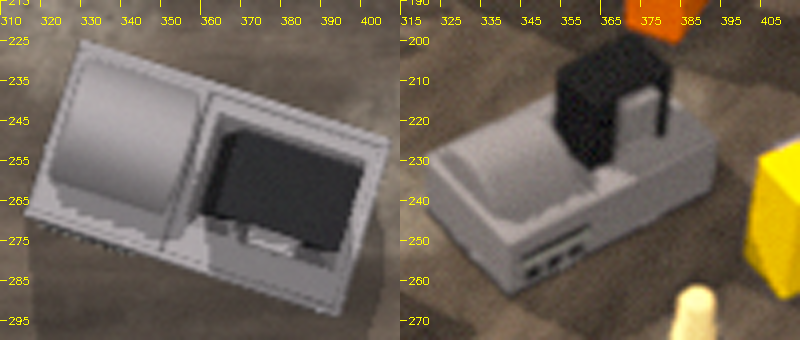

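Confirmed: the black pack stands in the printer well with its tab on the −x side, at top (378,275). The charger's wide catch rim is also on −x, along top (163,287) to (208,289). Next step is fitting poses.

```bash
cat > fit.py <<'E'
from h import *
from scipy.optimize import least_squares
ft=grab('top'); fs=grab('scene')
R=lambda a:np.array([[np.cos(a),-np.sin(a)],[np.sin(a),np.cos(a)]])
def place(p,m): return np.c_[(R(p[2])@np.array(m)[:,:2].T).T+p[:2],np.array(m)[:,2]]
def fit(obs,p0,model):
    g=lambda p:np.concatenate([np.array(proj(f,P))-px for (f,px),P in zip(obs,model(p))])
    s=least_squares(g,p0,x_scale=[10,10,.1]+[10]*(len(p0)-3)); return s.x,np.round(s.fun,1)
# printer
pm=[(42,100,49),(42,-48,49),(-42,-48,49),(-42,100,49)]
po=[(ft,np.array(q)) for q in [(331,225.5),(406.5,250),(394.5,293),(316.5,268.5)]]
so=[(fs,np.array(q)) for q in [(353,213.5-0),(393.5,223),(342,251)]]
print('printer top',fit(po,[500,-200,-.3],lambda p:place(p,pm)))
# bay rim: x,y,yaw,z,halfx,halfy
def bm(p):
    hx,hy,z=p[4],p[5],p[3]; m=[(hx,hy,z),(hx,-hy,z),(-hx,-hy,z),(-hx,hy,z)]; return np.r_[place(p,m),place(p,m)]
bo=[(ft,np.array(q)) for q in [(166,247.5),(211.5,250),(208.5,289.5),(163,287)]]+[(fs,np.array(q)) for q in [(274,298),(300,317),(270,344),(245,323)]]
print('bay',fit(bo,[493,144,0,52,35,40],bm))
def sm(p):
    m=[(47,52,36),(-47,52,36)]; return place(p,m)
# contacts centre on z: rows
for z in (15,19,23): print(z,at_z(ft,(186.3,266),z)[:2],at_z(ft,(198.2,267),z)[:2],at_z(fs,(267,333),z)[:2],at_z(fs,(274.5,325.5),z)[:2])
# pack top corners scene z=92
for q in [(355,208),(373,197.5),(383,206)]: print('pk scene',at_z(fs,q,92)[:2])
for q in [(370,247),(401,255.5),(394,277.5),(366,269)]: print('pk top',at_z(ft,q,92)[:2])
for q in [(161,243),(220,247)]: print('shell',at_z(ft,q,36)[:2])
E
python3 fit.py
```

```text
printer top (array([ 4.91910187e+02, -1.94881786e+02, -3.33815908e-01]), array([-1.1, -1. ,  1.7, -0.6,  0.1,  1.1, -0.7,  0.5]))
bay (array([492.32623864, 143.73963356,  -0.70945212,  46.13386397,
        26.48670343,  27.10777297]), array([ 19.1,  -0.3,  -3.2,  16.3, -19.4,  -0.2,   2.9, -16.9, -17.6,
        13.9, -16.3, -10.2,  18.7, -15.2,  15.4,  11.3]))
15 [496.68938783 153.05145347] [494.26999845 131.04515025] [497.06879705 157.61036383] [496.45215666 135.40818761]
19 [496.63582734 152.03356889] [494.22728589 130.12593631] [495.09881863 159.46063838] [494.48510412 137.36380861]
23 [496.58226685 151.01568431] [494.18457332 129.20672237] [493.12884022 161.31091293] [492.51805159 139.3194296 ]
pk scene [ 514.4827162  -175.18696536]
pk scene [ 500.83730956 -229.26228099]
pk scene [ 467.29680722 -217.89857292]
pk top [ 520.02730848 -179.6691511 ]
pk top [ 504.16207505 -232.21079708]
pk top [ 467.05439213 -218.79769181]
pk top [ 482.71195479 -171.55534911]
shell [539.31894756 193.29580543]
shell [529.34330329  86.39731298]
```

```bash
cat >> fit.py <<'E'
print('----')
bo=bo[:4]+[(fs,np.array(q)) for q in [(245,323),(274,298),(300,317),(270,344)]]
print('bay',fit(bo,[493,144,0,52,35,40],bm))
pm2=pm+[pm[0],pm[2],pm[3]]
po2=po+[(fs,np.array(q)) for q in [(322.5,228),(394,223),(342.5,251)]]
print('printer both',fit(po2,[500,-200,-.3],lambda p:place(p,pm2)))
print('free',fit(po2,[500,-200,-.3,100,-48,42],lambda p:place(p,[(a*p[5]/42,{100:p[3],-48:p[4]}[b],c) for a,b,c in pm2])))
km=[(20,28,92),(20,-28,92),(-18,-28,92),(-18,28,92)]; km=km+km[:3]
ko=[(ft,np.array(q)) for q in [(370,247),(401,255.5),(394,277.5),(366,269)]]+[(fs,np.array(q)) for q in [(355,208),(373,197.5),(383,206)]]
print('pack',fit(ko,[495,-198,-.3],lambda p:place(p,km)))
E
python3 fit.py | sed '1,/----/d'
```

```text
bay (array([ 4.92075089e+02,  1.43469454e+02, -8.51731657e-02,  4.65582980e+01,
        3.51405539e+01,  4.04699785e+01]), array([ 0.2, -0.1, -0.2,  0.1, -0.2, -0.1, -0.1, -0.3, -0.4,  0.3,  0.3,
       -0.2,  0.1, -0.1,  0.5,  0.1]))
printer both (array([ 4.91817378e+02, -1.94806537e+02, -3.32685939e-01]), array([-1.2, -0.9,  1.6, -0.6,  0.1,  1.2, -0.8,  0.6, -1.5, -0.1,  0.9,
        0.2,  0.5, -0.8]))
free (array([ 4.78572141e+02, -2.32439357e+02, -3.33795944e-01,  1.38541655e+02,
       -6.50471456e+00,  4.05133999e+01]), array([-0.7,  0.1,  0.5,  0. , -0.5,  0.2,  0.2,  0.1, -0.6,  0.1, -0.1,
        0.2,  0.6, -1.4]))
pack (array([ 4.92063825e+02, -1.99684392e+02, -2.92319816e-01]), array([-0.6,  0.4,  0.1,  0.6,  1.5,  0.1, -2.3, -0. , -0.9, -1.7, -0.2,
       -1.1,  1. , -0.7]))
```

Request:
play_rows(motion=[[0.025, 0.038, 0, 0.084, 0.085], [0.05, 0.076, 0, 0.168, 0.085], [0.075, 0.114, 0, 0.252, 0.085], [0.1, 0.152, 0, 0.336, 0.085], [0.125, 0.19, 0, 0.42, 0.085], [0.15, 0.228, 0, 0.504, 0.085], [0.175, 0.266, 0, 0.588, 0.085], [0.2, 0.304, 0, 0.672, 0.085], [0.225, 0.342, -0.02, 0.756, 0.085], [0.251, 0.379, -0.05, 0.841, 0.085]])

```text
clock: 2.5
position: [491.4, -199.0, 184.4]
eef_rot: [[0.324, 0.946, 0.003], [0.946, -0.324, -0.002], [-0.001, 0.004, -1.0]]
wrist_force: [0.7, -0.4, -0.0]
finger_gap: 0.993
finger_force: 0.0
```

Request:
play_rows(motion=[[0, 0, -0.02, 0, 0.085], [0, 0, -0.04, 0, 0.085], [0, 0, -0.04, 0, 0.085]])

```text
clock: 2.8
position: [489.3, -199.7, 141.7]
eef_rot: [[0.327, 0.945, -0.003], [0.945, -0.327, 0.002], [0.001, -0.004, -1.0]]
wrist_force: [-1.0, -0.1, 0.7]
finger_gap: 0.995
finger_force: 0.0
```

```bash
python3 - <<'E'
from h import *
f=grab('top','t2.png'); g=grab('scene','s2.png'); s=sensors.state()
print(s['clock'],s['position'],np.round(s['eef_rot'],3).tolist(),s['wrist_force'])
def c(n,x,y,w,h,k=4): return cv2.resize(cv2.imread('pics/'+n)[y:y+h,x:x+w],None,fx=k,fy=k,interpolation=2)
cv2.imwrite('pics/v2.png',np.hstack([c('t2.png',320,210,100,100),c('s2.png',315,130,100,140,4)[:400*1][:400]]) if 0 else np.hstack([c('t2.png',320,200,100,140),c('s2.png',315,140,100,140)]))
E
```

```text
2.9 [ 490.03415624 -200.78236488  144.0569906 ] [[0.328, 0.945, -0.0], [0.945, -0.328, 0.0], [0.0, -0.0, -1.0]] [0.8054135  0.33145957 0.50228326]
```

View pics/v2.png

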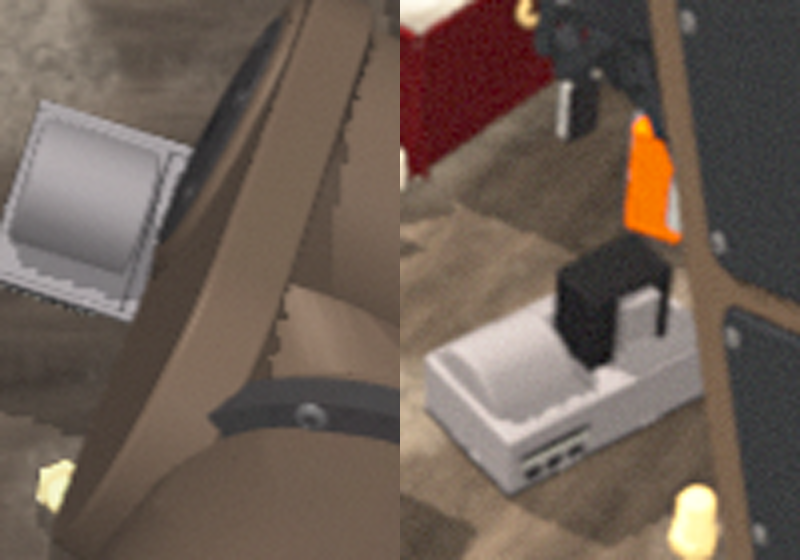

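```bash
python3 - <<'E'
from h import *
for i in range(3):
    s=sensors.state(); print(s['clock'],s['position'],s['wrist_force'],np.abs(s['qvel']).max()); grab('scene')
E
```

```text
2.9 [ 490.03415624 -200.78236488  144.0569906 ] [0.8054135  0.33145957 0.50228326] 0.021580246842676187
2.95 [ 490.24358613 -200.99054604  144.57105744] [-0.43906457 -0.13684488  0.48743911] 0.00950741677384793
3.0 [ 490.27887467 -201.1090682   144.75696899] [ 0.66424575  1.04181014 -0.21014741] 0.005119382967446246
```

Request:
play_rows(motion=[[0.0017, 0.0026, -0.02, 0, 0.085], [0.0017, 0.0026, -0.045, 0, 0.085], [0.0017, 0.0026, -0.06, 0, 0.085], [0.0017, 0.0026, -0.075, 0, 0.085], [0.0017, 0.0026, -0.085, 0, 0.085], [0.0017, 0.0026, -0.0895, 0, 0.085], [0.0017, 0.0026, -0.0895, 0, 0.085]])

```text
clock: 3.75
position: [491.7, -198.2, 54.2]
eef_rot: [[0.328, 0.945, 0.0], [0.945, -0.328, -0.0], [-0.0, 0.0, -1.0]]
wrist_force: [0.2, 0.1, 0.2]
finger_gap: 0.993
finger_force: 0.0
```

Request:
play_rows(motion=[[0, 0, 0, 0, 0.07], [0, 0, 0, 0, 0.06], [0, 0, 0, 0, 0.055], [0, 0, 0, 0, 0.05], [0, 0, 0, 0, 0.05]])

```text
clock: 4.25
position: [491.5, -197.9, 54.3]
eef_rot: [[0.328, 0.945, -0.0], [0.945, -0.328, 0.0], [-0.0, -0.0, -1.0]]
wrist_force: [-1.8, 0.5, 0.4]
finger_gap: 0.582
finger_force: 0.6
```

Request:
play_rows(motion=[[0.001, -0.0004, 0, 0, 0.05], [0.001, -0.0004, 0, 0, 0.046], [0.001, -0.0004, 0, 0, 0.044], [0.001, -0.0004, 0, 0, 0.044]])

```text
clock: 4.65
position: [491.7, -197.9, 54.1]
eef_rot: [[0.328, 0.945, -0.002], [0.945, -0.328, 0.001], [0.0, -0.002, -1.0]]
wrist_force: [-5.7, 2.0, 4.9]
finger_gap: 0.519
finger_force: 3.2
```

Request:
play_rows(motion=[[0.0012, -0.0004, 0.0005, 0, 0.042], [0.0012, -0.0004, 0.0005, 0, 0.04], [0.0012, -0.0004, 0.0005, 0, 0.038], [0.0012, -0.0004, 0.0005, 0, 0.036]])

```text
clock: 5.05
position: [492.9, -198.3, 55.2]
eef_rot: [[0.328, 0.945, -0.002], [0.945, -0.328, 0.001], [0.0, -0.002, -1.0]]
wrist_force: [-7.6, 2.2, 13.4]
finger_gap: 0.435
finger_force: 59.1
```

Request:
play_rows(motion=[[-0.001, 0.0003, 0.001, 0, 0.034], [-0.001, 0.0003, 0.0015, 0, 0.034], [-0.001, 0.0003, 0.0015, 0, 0.034]])

```text
clock: 5.35
position: [492.7, -198.4, 56.0]
eef_rot: [[0.328, 0.945, -0.0], [0.945, -0.328, 0.0], [0.0, -0.001, -1.0]]
wrist_force: [-2.7, 1.6, -0.7]
finger_gap: 0.436
finger_force: 60.5
```

Request:
play_rows(motion=[[-0.0003, 0.0001, 0.001, 0, 0.034], [-0.0003, 0.0001, 0.002, 0, 0.034], [-0.0003, 0.0001, 0.003, 0, 0.034], [-0.0003, 0.0001, 0.003, 0, 0.034]])

```text
clock: 5.75
position: [492.6, -198.4, 59.3]
eef_rot: [[0.328, 0.945, 0.0], [0.945, -0.328, -0.0], [-0.0, 0.0, -1.0]]
wrist_force: [-0.6, 0.8, -0.5]
finger_gap: 0.442
finger_force: 60.5
```

Request:
play_rows(motion=[[0, 0, 0.003, 0, 0.034], [0, 0, 0.007, 0, 0.034], [0, 0, 0.012, 0, 0.034], [0, 0, 0.017, 0, 0.034], [0, 0, 0.022, 0, 0.034]])

```text
clock: 6.25
position: [492.7, -198.5, 81.8]
eef_rot: [[0.328, 0.945, 0.001], [0.945, -0.328, -0.0], [-0.0, 0.001, -1.0]]
wrist_force: [-0.5, -1.0, -1.2]
finger_gap: 0.438
finger_force: 60.6
```

Request:
play_rows(motion=[[0, 0, 0.04, 0, 0.034], [0, 0, 0.08, 0, 0.034], [0, 0.03, 0.1, 0.03, 0.034], [0, 0.07, 0.1, 0.08, 0.034], [0, 0.115, 0.1, 0.12, 0.034], [0, 0.16, 0.1, 0.16, 0.034], [0, 0.205, 0.1, 0.2, 0.034], [0, 0.25, 0.1, 0.22, 0.034], [0.001, 0.295, 0.1, 0.249, 0.034], [0.002, 0.325, 0.1, 0.249, 0.034]])

```text
clock: 7.25
position: [494.4, 129.2, 181.8]
eef_rot: [[0.083, 0.997, 0.001], [0.997, -0.083, 0.0], [0.0, 0.001, -1.0]]
wrist_force: [0.2, -0.9, -1.4]
finger_gap: 0.439
finger_force: 61.1
```

```bash
python3 - <<'E'
from h import *
g=grab('scene','s3.png');f=grab('top','t3.png'); s=sensors.state()
print(s['clock'],s['position'],np.round(s['eef_rot'],3).tolist(),s['wrist_force'],s['finger_gap'])
for n,q in(('scene',g),('top',f)):
  for t in('battery','battery_grip'): print(n,t,[(round(d['conf'],2),np.round(d['position'],1).tolist()) for d in spotter.place_of(n,t)[:5]])
p=s['position']; u,v=np.int32(proj(g,p)); print(u,v)
x,y=max(u-60,0),max(v-60,0); o=cv2.resize(cv2.imread('pics/s3.png')[y:y+150,x:x+120],None,fx=4,fy=4,interpolation=2); print(x,y)
cv2.imwrite('pics/v3.png',o)
E
```

```text
7.35 [494.57327972 129.6723781  181.71149432] [[0.081, 0.997, 0.002], [0.997, -0.081, 0.001], [0.001, 0.001, -1.0]] [-0.1517535  -0.74702085 -1.87538359] 0.43607823884348773
scene battery [(0.86, [272.0, 287.3]), (0.8, [414.3, 253.8]), (0.66, [381.1, 193.1])]
scene battery_grip [(0.86, [267.5, 261.3]), (0.69, [421.6, 234.6]), (0.64, [383.4, 172.8]), (0.64, [280.2, 233.6])]
top battery [(0.76, [282.4, 206.3]), (0.68, [380.7, 332.0]), (0.65, [453.5, 236.4]), (0.59, [180.4, 263.0])]
top battery_grip [(0.95, [463.9, 228.3]), (0.93, [284.7, 192.7]), (0.88, [167.5, 263.7]), (0.56, [389.8, 336.3])]
271 269
211 209
```

View pics/v3.png

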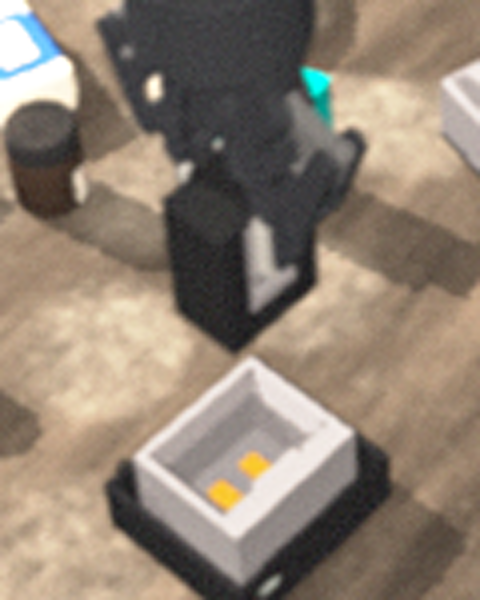

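```bash
cat > pk.py <<'E'
from h import *
from scipy.optimize import least_squares
g=grab('scene')
pts=np.array([(270.25,296),(255.5,284.75),(289.75,278.25)])
p=np.array([494.57,129.67]); a=-.082
for ins,z in((0,139.7),(2,135.7),(1,137.5)):
    m=np.array([(-18+ins,28-ins),(20-ins,28-ins),(-18+ins,-28+ins)])
    def P(q):
        R=np.array([[np.cos(a),-np.sin(a)],[np.sin(a),np.cos(a)]]); return [proj(g,np.r_[R@(k+q[:2])+p,z]) for k in m]
    s=least_squares(lambda q:(np.array(P(q))-pts).ravel(),[0,0]); print(ins,s.x,np.round(s.fun,1))
    print([np.round(at_z(g,q,z)[:2]-p,1).tolist() for q in pts])
f=grab('top')
T=np.array(g['cam_to_world']); print('top grip ray', at_z(f,(167.5,263.7),200.7)[:2]-p, 'scene grip', at_z(g,(267.5,261.3),200.7)[:2]-p,at_z(g,(272,287.3),136)[:2]-p)
E
python3 pk.py
```

```text
0 [ 3.75587876 -5.29956058] [-0.6  0.1 -0.7  0.4  1.4 -0.5]
[[-13.2, 23.0], [25.0, 19.2], [-15.6, -29.5]]
2 [ 5.48151268 -6.61423645] [-0.6 -0.8  0.9  0.8 -0.2  0. ]
[[-10.9, 20.8], [27.5, 17.0], [-13.4, -32.0]]
1 [ 4.74008375 -6.05966075] [-0.6 -0.3  0.1  0.6  0.6 -0.2]
[[-11.9, 21.8], [26.4, 18.0], [-14.4, -30.8]]
top grip ray [3.71495592 3.64104067] scene grip [5.5482196  1.56777907] [-0.84613113  3.90717402]
```

```bash
python3 - <<'E'
from h import *
g=grab('scene','s4.png');f=grab('top','t4.png')
p=np.array([494.57,129.67]);a=-.082;R=np.array([[np.cos(a),-np.sin(a)],[np.sin(a),np.cos(a)]])
def crop(fr,x,y,w,h,k):
    o=cv2.resize(fr['frame'][y:y+h,x:x+w,::-1],None,fx=k,fy=k,interpolation=cv2.INTER_CUBIC)
    o=np.clip(o.astype(float)*1.8+15,0,255).astype(np.uint8)
    for zb,c in((135.7,(255,255,0)),(143.7,(0,255,255))):
        for zz in (zb+3,zb+82):
            for m in [(20,28),(20,-28),(-18,-28),(-18,28)]:
                q=proj(fr,np.r_[R@np.array(m)+p,zz]); cv2.circle(o,(int((q[0]-x+.5)*k),int((q[1]-y+.5)*k)),3,c,1)
    q=proj(fr,[*p,181.7]); cv2.circle(o,(int((q[0]-x+.5)*k),int((q[1]-y+.5)*k)),3,(0,0,255),-1)
    return o
A=crop(g,240,235,66,75,6);B=crop(f,135,225,66,75,6)
cv2.imwrite('pics/v4.png',np.hstack([A,B]))
E
```

```text
(no output)
```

View pics/v4.png

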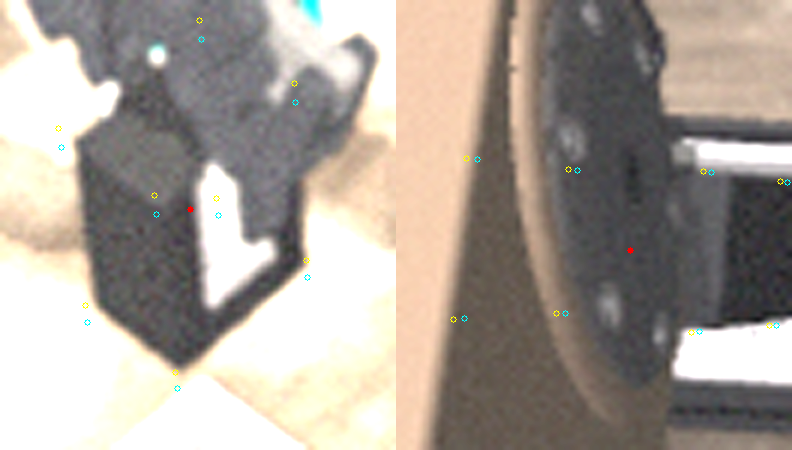

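```bash
cat > line.py <<'E'
from h import *
from scipy.optimize import least_squares
g=grab('scene')
im=np.mean([grab('scene')['frame'].astype(float) for _ in range(6)],0).mean(2)
s=sensors.state(); p=s['position']; a=np.arctan2(s['eef_rot'][1][1],s['eef_rot'][0][1]); print(p,a)
import sys
def edge(A,B,off=6,n=25):
    A,B=np.array(A,float),np.array(B,float); d=(B-A)/np.linalg.norm(B-A); nn=np.array([-d[1],d[0]]); pts=[]
    for t in np.linspace(.15,.85,n):
        c=A+t*(B-A); k=np.arange(-off,off+.01,.25); q=c+k[:,None]*nn
        v=cv2.remap(im.astype(np.float32),q[:,0].astype(np.float32)[None],q[:,1].astype(np.float32)[None],1)[0]
        gr=np.abs(np.gradient(cv2.GaussianBlur(v[None],(0,0),2)[0])); pts.append(c+k[gr.argmax()]*nn)
    pts=np.array(pts); l=cv2.fitLine(pts.astype(np.float32),cv2.DIST_HUBER,0,.01,.01).ravel(); return l
X=lambda u,v:(240+u/6-.5,235+v/6-.5)
E_=[edge(X(80,145),X(97,303),3),edge(X(97,303),X(183,368),3),edge(X(183,368),X(300,262),3)]
mods=[((20,28,70),(20,28,10)),((18,26,0),(-16,26,0)),((-16,26,0),(-16,-26,0))]
def P(q,m):
    ty,tx=q[2],q[3] # tilt about pack x / yaw
    m=np.array(m,float)-[0,0,64]; x,y,z=m
    y,z=y*np.cos(ty)-z*np.sin(ty),y*np.sin(ty)+z*np.cos(ty)
    c,sn=np.cos(a),np.sin(a); x+=q[4];y+=q[0]
    return proj(g,[p[0]+c*x-sn*y,p[1]+sn*x+c*y,p[2]+18+q[1]+z])
def res(q):
    o=[]
    for l,(A,B) in zip(E_,mods):
        for m in(A,B): w=np.array(P(q,m))-l[2:]; o.append(-w[0]*l[1]+w[1]*l[0])
    return np.array(o)
for free in ([0],[0,1],[0,1,2],[0,2],[0,4],[0,1,2,4]):
    def f(v): q=np.zeros(5); q[free]=v; return res(q)
    r_=least_squares(f,np.zeros(len(free)),x_scale=[{2:.05}.get(i,3) for i in free]); print(free,np.round(r_.x,3),np.round(r_.fun,2))
E
python3 line.py
```

```text
[494.57088382 126.51339161 181.18069786] -0.08515469890536949
[0] [-0.688] [-0.1  -0.21  0.19  0.05  1.34  1.  ]
[0, 1] [0.23  3.357] [ 0.34  0.21 -0.17 -0.32  0.37  0.06]
[0, 1, 2] [-0.371  3.605  0.018] [ 0.01  0.36 -0.09 -0.24  0.16  0.12]
[0, 2] [-0.699  0.   ] [-0.1  -0.21  0.19  0.05  1.34  1.01]
[0, 4] [-1.403  2.084] [ 0.31  0.19 -0.16 -0.3   0.33  0.03]
[0, 1, 2, 4] [-1.5292e+01 -2.8059e+01  8.0000e-03  1.9318e+01] [-0.05  0.05  0.07 -0.07  0.09 -0.09]
```

Request:
play_rows(motion=[[0.0005, 0.006, -0.02, 0, 0.034], [0.001, 0.012, -0.045, 0, 0.034], [0.0015, 0.017, -0.062, 0, 0.034], [0.0015, 0.017, -0.07, 0, 0.034], [0.0015, 0.017, -0.07, 0, 0.034], [0.0015, 0.017, -0.07, 0, 0.034], [0.0015, 0.017, -0.07, 0, 0.034]])

```text
clock: 8.8
position: [496.4, 143.5, 112.0]
eef_rot: [[0.085, 0.996, 0.001], [0.996, -0.085, 0.0], [0.0, 0.001, -1.0]]
wrist_force: [-0.1, -0.3, -1.4]
finger_gap: 0.433
finger_force: 61.1
```

```bash
python3 - <<'E'
from h import *
for i in range(3):
    s=sensors.state(); print(s['clock'],s['position'],s['wrist_force'],s['finger_gap'],np.arctan2(s['eef_rot'][1][1],s['eef_rot'][0][1])); grab('scene')
E
```

```text
8.8 [496.44465177 143.4842921  112.03109159] [-0.07190798 -0.3479048  -1.35356185] 0.43299912411219155 -0.08519772272253963
8.85 [496.41424573 143.50757923 111.99996332] [-0.24825108  0.78449969 -1.02883965] 0.43828907913120546 -0.0851887959729581
8.9 [496.32225557 143.51147155 111.91065352] [ 0.90026744  0.91532511 -0.76440392] 0.44200078914131263 -0.08517680749226728
```

Request:
play_rows(motion=[[0, 0, -0.003, 0, 0.034], [0, 0, -0.006, 0, 0.034], [0, 0, -0.009, 0, 0.034], [0, 0, -0.011, 0, 0.034], [0, 0, -0.011, 0, 0.034]])

```text
clock: 9.45
position: [495.9, 143.6, 99.8]
eef_rot: [[0.085, 0.996, -0.001], [0.996, -0.085, -0.0], [-0.0, -0.0, -1.0]]
wrist_force: [-0.4, -0.0, -2.8]
finger_gap: 0.434
finger_force: 61.1
```

Request:
play_rows(motion=[[0, 0, -0.002, 0, 0.034], [0, 0, -0.004, 0, 0.034], [0, 0, -0.004, 0, 0.034]])

```text
clock: 9.75
position: [496.0, 143.6, 95.9]
eef_rot: [[0.085, 0.996, -0.0], [0.996, -0.085, -0.0], [-0.0, -0.0, -1.0]]
wrist_force: [-0.1, -0.8, -0.8]
finger_gap: 0.435
finger_force: 61.1
```

Request:
play_rows(motion=[[0, 0, -0.002, 0, 0.034], [0, 0, -0.004, 0, 0.034], [0, 0, -0.004, 0, 0.034]])

```text
clock: 10.05
position: [495.9, 143.6, 91.9]
eef_rot: [[0.085, 0.996, -0.0], [0.996, -0.085, -0.0], [-0.0, -0.0, -1.0]]
wrist_force: [0.6, 0.6, -1.5]
finger_gap: 0.438
finger_force: 61.1
```

Request:
play_rows(motion=[[0, 0, -0.001, 0, 0.034], [0, 0, -0.002, 0, 0.034], [0, 0, -0.002, 0, 0.034]])

```text
clock: 10.35
position: [496.0, 143.6, 90.1]
eef_rot: [[0.085, 0.996, -0.0], [0.996, -0.085, -0.0], [-0.0, -0.0, -1.0]]
wrist_force: [0.2, -0.8, -0.8]
finger_gap: 0.434
finger_force: 61.1
```

Request:
play_rows(motion=[[0, 0, -0.001, 0, 0.034], [0, 0, -0.003, 0, 0.034], [0, 0, -0.003, 0, 0.034]])

```text
clock: 10.65
position: [495.9, 143.6, 86.9]
eef_rot: [[0.085, 0.996, -0.0], [0.996, -0.085, -0.0], [-0.0, -0.0, -1.0]]
wrist_force: [0.2, -0.7, -1.6]
finger_gap: 0.433
finger_force: 61.1
```

Request:
play_rows(motion=[[0, 0, -0.001, 0, 0.034], [0, 0, -0.002, 0, 0.034], [0, 0, -0.002, 0, 0.034]])

```text
clock: 10.95
position: [496.0, 143.6, 85.1]
eef_rot: [[0.085, 0.996, -0.0], [0.996, -0.085, -0.0], [-0.0, -0.0, -1.0]]
wrist_force: [-0.1, 0.6, -1.5]
finger_gap: 0.438
finger_force: 61.1
```

Request:
play_rows(motion=[[0, 0, -0.001, 0, 0.034], [0, 0, -0.002, 0, 0.034], [0, 0, -0.003, 0, 0.034], [0, 0, -0.003, 0, 0.034]])

```text
clock: 11.35
position: [496.0, 143.6, 82.0]
eef_rot: [[0.085, 0.996, -0.0], [0.996, -0.085, -0.0], [-0.0, -0.0, -1.0]]
wrist_force: [0.0, -0.1, -1.4]
finger_gap: 0.44
finger_force: 61.1
```

Request:
play_rows(motion=[[0, 0, -0.001, 0, 0.034], [0, 0, -0.002, 0, 0.034], [0, 0, -0.002, 0, 0.034]])

```text
clock: 11.65
position: [495.8, 143.6, 80.0]
eef_rot: [[0.085, 0.996, -0.0], [0.996, -0.085, -0.0], [-0.0, -0.0, -1.0]]
wrist_force: [-1.4, -0.2, -2.3]
finger_gap: 0.438
finger_force: 61.0
```

Request:
play_rows(motion=[[-0.0006, 0, -0.001, 0, 0.034], [-0.0006, 0, -0.002, 0, 0.034], [-0.0006, 0, -0.003, 0, 0.034], [-0.0006, 0, -0.003, 0, 0.034]])

```text
clock: 12.05
position: [495.5, 143.6, 77.1]
eef_rot: [[0.085, 0.996, 0.0], [0.996, -0.085, -0.0], [-0.0, 0.0, -1.0]]
wrist_force: [1.0, -0.0, -1.7]
finger_gap: 0.44
finger_force: 61.0
```

Request:
play_rows(motion=[[0, 0, -0.001, 0, 0.034], [0, 0, -0.002, 0, 0.034], [0, 0, -0.003, 0, 0.034], [0, 0, -0.003, 0, 0.034]])

```text
clock: 12.45
position: [495.4, 143.6, 74.0]
eef_rot: [[0.085, 0.996, -0.0], [0.996, -0.085, -0.0], [-0.0, -0.0, -1.0]]
wrist_force: [0.5, -0.9, -1.9]
finger_gap: 0.438
finger_force: 61.0
```

Sliding in freely, so I'm continuing.

Request:
play_rows(motion=[[0, 0, -0.001, 0, 0.034], [0, 0, -0.002, 0, 0.034], [0, 0, -0.003, 0, 0.034], [0, 0, -0.004, 0, 0.034], [0, 0, -0.004, 0, 0.034]])

```text
clock: 12.95
position: [495.4, 143.6, 70.0]
eef_rot: [[0.085, 0.996, -0.0], [0.996, -0.085, -0.0], [-0.0, -0.0, -1.0]]
wrist_force: [-0.3, 1.0, -0.9]
finger_gap: 0.431
finger_force: 61.0
```

Request:
play_rows(motion=[[0, 0, -0.001, 0, 0.034], [0, 0, -0.002, 0, 0.034], [0, 0, -0.003, 0, 0.034], [0, 0, -0.003, 0, 0.034]])

```text
clock: 13.35
position: [495.4, 143.6, 67.1]
eef_rot: [[0.085, 0.996, -0.0], [0.996, -0.085, -0.0], [-0.0, -0.0, -1.0]]
wrist_force: [0.7, -0.7, -0.7]
finger_gap: 0.432
finger_force: 61.0
```

Request:
play_rows(motion=[[0, 0, -0.001, 0, 0.034], [0, 0, -0.002, 0, 0.034], [0, 0, -0.002, 0, 0.034]])

```text
clock: 13.65
position: [495.4, 143.6, 65.1]
eef_rot: [[0.085, 0.996, -0.0], [0.996, -0.085, -0.0], [-0.0, -0.0, -1.0]]
wrist_force: [0.2, 0.7, -1.3]
finger_gap: 0.434
finger_force: 61.0
```

Request:
play_rows(motion=[[0, 0, -0.001, 0, 0.034], [0, 0, -0.002, 0, 0.034], [0, 0, -0.002, 0, 0.034]])

```text
clock: 13.95
position: [495.4, 143.6, 63.1]
eef_rot: [[0.085, 0.996, -0.0], [0.996, -0.085, -0.0], [-0.0, -0.0, -1.0]]
wrist_force: [0.8, -0.3, -1.0]
finger_gap: 0.443
finger_force: 61.0
```

Request:
play_rows(motion=[[0, 0, -0.001, 0, 0.034], [0, 0, -0.002, 0, 0.034], [0, 0, -0.002, 0, 0.034]])

```text
clock: 14.25
position: [495.5, 143.6, 61.1]
eef_rot: [[0.085, 0.996, 0.0], [0.996, -0.085, -0.0], [-0.0, 0.0, -1.0]]
wrist_force: [0.4, 0.1, -0.0]
finger_gap: 0.436
finger_force: 61.3
```

Request:
play_rows(motion=[[0, 0, -0.001, 0, 0.034], [0, 0, -0.0015, 0, 0.034], [0, 0, -0.0015, 0, 0.034]])

```text
clock: 14.55
position: [495.5, 143.6, 59.7]
eef_rot: [[0.085, 0.996, 0.0], [0.996, -0.085, 0.0], [0.0, 0.0, -1.0]]
wrist_force: [-0.4, 0.8, -0.2]
finger_gap: 0.437
finger_force: 61.3
```

Request:
play_rows(motion=[[0, 0, -0.001, 0, 0.034], [0, 0, -0.0015, 0, 0.034], [0, 0, -0.0015, 0, 0.034]])

```text
clock: 14.85
position: [495.5, 143.6, 58.1]
eef_rot: [[0.085, 0.996, 0.0], [0.996, -0.085, -0.0], [-0.0, 0.0, -1.0]]
wrist_force: [-0.0, -0.7, 1.4]
finger_gap: 0.436
finger_force: 61.4
```

Request:
play_rows(motion=[[0, 0, -0.0005, 0, 0.034], [0, 0, -0.001, 0, 0.034], [0, 0, -0.001, 0, 0.034]])

```text
clock: 15.15
position: [495.5, 143.6, 57.2]
eef_rot: [[0.085, 0.996, 0.0], [0.996, -0.085, -0.0], [0.0, 0.0, -1.0]]
wrist_force: [0.7, 0.2, 2.0]
finger_gap: 0.432
finger_force: 61.5
```

Request:
play_rows(motion=[[0, 0, -0.0005, 0, 0.034], [0, 0, -0.001, 0, 0.034], [0, 0, -0.001, 0, 0.034]])

```text
clock: 15.45
position: [495.5, 143.6, 56.4]
eef_rot: [[0.085, 0.996, 0.0], [0.996, -0.085, 0.0], [0.0, 0.0, -1.0]]
wrist_force: [-1.3, -1.7, 4.1]
finger_gap: 0.435
finger_force: 61.8
```

```bash
python3 - <<'E'
from h import *
for i in range(3):
    s=sensors.state(); print(s['clock'],s['position'],s['wrist_force'],s['finger_gap']); grab('scene')
E
```

```text
15.45 [495.53556149 143.61784248  56.3766895 ] [-1.34462091 -1.71699616  4.14080981] 0.4349312400675997
15.5 [495.52503841 143.59573967  56.39176355] [-0.20324544 -0.06762965  3.79107069] 0.43303706602827174
15.55 [495.49460185 143.60126516  56.37994642] [-0.8150209   0.70211606  4.71969994] 0.43513812119752576
```

Request:
play_rows(motion=[[0, 0, -0.0004, 0, 0.034], [0, 0, -0.0006, 0, 0.034], [0, 0, -0.0006, 0, 0.034]])

```text
clock: 15.9
position: [495.6, 143.6, 56.3]
eef_rot: [[0.085, 0.996, 0.001], [0.996, -0.085, 0.0], [0.0, 0.001, -1.0]]
wrist_force: [-2.4, -0.3, 13.8]
finger_gap: 0.433
finger_force: 62.8
```

Request:
play_rows(motion=[[0, 0, 0, 0, 0.07], [0, 0, 0, 0, 0.085], [0, 0, 0, 0, 0.085], [0, 0, 0, 0, 0.085], [0, 0, 0, 0, 0.085]])

```text
clock: 16.4
position: [495.5, 143.6, 55.5]
eef_rot: [[0.085, 0.996, 0.0], [0.996, -0.085, -0.0], [-0.0, 0.0, -1.0]]
wrist_force: [-0.4, -0.6, -0.6]
finger_gap: 0.994
finger_force: 0.0
```

Request:
play_rows(motion=[[0, 0, 0.01, 0, 0.085], [0, 0, 0.03, 0, 0.085], [0, 0, 0.06, 0, 0.085], [0, 0, 0.1, 0, 0.085], [0, -0.03, 0.14, 0, 0.085], [0, -0.07, 0.18, 0, 0.085], [0, -0.11, 0.18, 0, 0.085], [0, -0.15, 0.18, 0, 0.085], [0, -0.19, 0.18, 0, 0.085], [0, -0.19, 0.18, 0, 0.085]])

```text
clock: 17.4
position: [495.4, -49.9, 236.4]
eef_rot: [[0.089, 0.996, 0.001], [0.996, -0.089, -0.001], [-0.001, 0.001, -1.0]]
wrist_force: [0.8, 0.0, 0.2]
finger_gap: 0.996
finger_force: 0.0
```

```bash
python3 - <<'E'
from h import *
f=grab('top','t5.png'); g=grab('scene','s5.png'); s=sensors.state(); print(s['clock'],s['position'],s['wrist_force'])
# expected seated pack corners (floor z=10.3, +<=1.5)
a=-.085;R=np.array([[np.cos(a),-np.sin(a)],[np.sin(a),np.cos(a)]])
def c(fr,x,y,w,h,k,):
    o=cv2.resize(fr['frame'][y:y+h,x:x+w,::-1],None,fx=k,fy=k,interpolation=2); o=np.clip(o*1.5+10.,0,255).astype(np.uint8)
    for zt,col in((93,(255,255,0)),(100,(0,255,255))):
        for m in [(20,28),(20,-28),(-18,-28),(-18,28)]:
            q=proj(fr,np.r_[R@np.array(m)+[495.5,143.6],zt]); cv2.circle(o,(int((q[0]-x+.5)*k),int((q[1]-y+.5)*k)),3,col,1)
    return o
cv2.imwrite('pics/v5.png',np.hstack([c(f,145,225,80,85,5),c(g,230,285,80,85,5)]))
E
```

```text
17.5 [495.2323148  -46.92679818 236.09509714] [-0.29651003 -0.34833769  0.67749507]
```

View pics/v5.png

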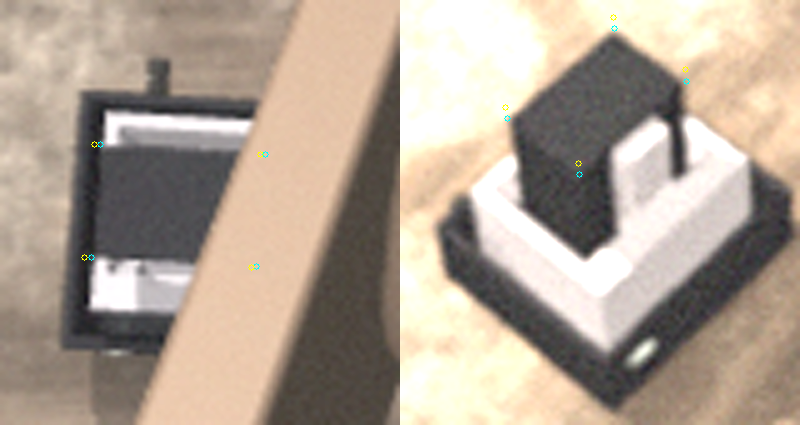

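The picture shows the pack upright in the bay. Its top corners match the fully-home height (about scene (352,292)), and the tab is sprung out on the catch side at about scene (359,320). The arm is clear.

```bash
python3 -c "
from h import *
print(close_job())"
```

```text
the job is handed in; nothing more can be done
None
```

The black pack is seated upright in the charger, pressed down to the hard stop and let go. In the last picture its tab is out on the catch side, though I didn't pull on the pack to test the latch. The highest reading between moves was about 14 N, and the job was handed in at about 17.5 s.

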